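# Switch on the cake warmer plate under the brown slice

### The job

Switch on the warming plate that has the brown slice of cake on it: push the knob in front of that plate fully down, turn it clockwise past its safety stop to the red mark, and let go so that it springs back up. Leave the other knob off and both slices of cake where they lie.

Things in the scene. Friction and masses are not known exactly. Their poses are not given: they have to be found in the camera images.
- left_grip (a point): Centre of the left knob's grey grip bar (48 long, 18 thick, 30 high, white pointer line on top), on the turning axis, 92 mm above the table when the knob is out; bar top 14 mm above this point, black round skirt (56 across) 14 mm below it. x: along the bar to the pointer end, z up, turns with the knob. Left = +y side; knobs 110 mm apart, each 100 mm in front of the plate it serves.
- right_grip (a point): Centre of the right knob's grey grip bar (48 long, 18 thick, 30 high, white pointer line on top), on the turning axis, 92 mm above the table when the knob is out; bar top 14 mm above this point, black round skirt (56 across) 14 mm below it. x: along the bar to the pointer end, z up, turns with the knob. Right = -y side; knobs 110 mm apart, each 100 mm in front of the plate it serves.
- left_knob (a joint): Left knob's turn, rad: 0 off (black dot), clockwise from above positive, 1.22 on (red dot), hard end 1.40; friction 0.04 N m holds it. Spring knob: pushes straight down 8 mm, 3.6 N at first, 8.5 N fully down. Held down 6 mm or more it turns past the inner safety stop; otherwise it stops at about 10 degrees. Beyond 55 degrees it can rise again. White console top is 62 mm above the table.
- right_knob (a joint): Right knob's turn, rad: 0 off (black dot), clockwise from above positive, 1.22 on (red dot), hard end 1.40; friction 0.04 N m holds it. Spring knob: pushes straight down 8 mm, 3.6 N at first, 8.5 N fully down. Held down 6 mm or more it turns past the inner safety stop; otherwise it stops at about 10 degrees. Beyond 55 degrees it can rise again. White console top is 62 mm above the table.
- brown_slice_mid (a point): Centre, half-way up, of the dark brown (chocolate) wedge of cake, about 33 x 33 x 19 mm, lying loose near the middle of one of the warmer's two black plates (plate top 39 mm above the table). Behind the warmer a fixed shelf board, top 250 mm above the table, begins at x = 0.60 m (y below 0.06): stay short of it; a clear sweet bin 115 mm tall stands to the left.
- golden_slice_mid (a point): Centre, half-way up, of the golden yellow wedge of cake, about 33 x 33 x 19 mm, lying loose near the middle of one of the warmer's two black plates (plate top 39 mm above the table). Behind the warmer a fixed shelf board, top 250 mm above the table, begins at x = 0.60 m (y below 0.06): stay short of it; a clear sweet bin 115 mm tall stands to the left.

How it is judged:
On the way, in this order (a step that is already met when the one before it is completed fails the run):
1. the knob of the brown slice's plate is pushed down at least 5 mm before it is turned past the safety stop (((horizontal distance between brown_slice_mid and left_grip below 0.125 m and height (world z) of left_grip below 0.087 m and value of joint left_knob below 0.4 rad) or (horizontal distance between brown_slice_mid and right_grip below 0.125 m and height (world z) of right_grip below 0.087 m and value of joint right_knob below 0.4 rad))), for 0.1 s.
2. that knob is turned clockwise to the red mark (57 to 80 degrees) (((horizontal distance between brown_slice_mid and left_grip below 0.125 m and value of joint left_knob above 1 rad) or (horizontal distance between brown_slice_mid and right_grip below 0.125 m and value of joint right_knob above 1 rad))), for 0.1 s.
At the end, for the whole second after the job is handed in: The knob in front of the plate with the brown slice is turned at least 57 degrees clockwise (red mark at 70, hard end at 80) and has sprung back up to within 3 mm; the other knob is up and within 8 degrees of off; both slices lie within 15 mm of where they started (((horizontal distance between brown_slice_mid and left_grip below 0.125 m and value of joint left_knob above 1 rad and height (world z) of each of left_grip, right_grip above 0.089 m and value of joint right_knob below 0.15 rad and distance of each of brown_slice_mid, golden_slice_mid from where it was at the start of the episode below 0.015 m) or (horizontal distance between brown_slice_mid and right_grip below 0.125 m and value of joint right_knob above 1 rad and height (world z) of each of right_grip, left_grip above 0.089 m and value of joint left_knob below 0.15 rad and distance of each of brown_slice_mid, golden_slice_mid from where it was at the start of the episode below 0.015 m))); the robot touches nothing.
It fails at once if the knob of the golden slice's plate is turned more than 11 degrees or pushed in 4 mm ((horizontal distance between brown_slice_mid and left_grip below 0.125 m and (value of joint right_knob above 0.2 rad or height (world z) of right_grip below 0.088 m)) or (horizontal distance between brown_slice_mid and right_grip below 0.125 m and (value of joint left_knob above 0.2 rad or height (world z) of left_grip below 0.088 m))).
It fails at once if a slice of cake is moved more than 15 mm (distance of any of brown_slice_mid, golden_slice_mid from where it was at the start of the episode above 0.015 m).
It also fails if it takes over 35 s, if anything falls off the work surface, if the arm or the gripper's body presses on something with over 40 N, if the wrist force passes 120 N, or if a joint passes its speed limit or range.

### The arm

A 6-joint arm with a two-finger parallel gripper is mounted at the origin on a cart in front of the work surface, level with it; the furniture and walls round the work are solid. World frame = base frame: x ahead of the robot, y to its left, z up, the work surface at z = 0. Lengths are in m, angles in rad, forces in N, time in s.
With the tool pointing down it reaches from about 0.3 to 0.85 m from the base axis. Payload 4.2 kg.
Tool frame: the origin (TCP) lies on the front face of the gripper's body, between the roots of the fingers; the fingertips stand 78 mm ahead of it and the grasp point (between the pads) lies 60 mm ahead of it; z points along the fingers, y is the direction in which the jaws open and shut (so a half turn about z gives the same grasp; the last joint's range is limited). The gripper opens to 91 mm and grips with 3 to 60 N. Pads are 32 mm wide; open, the fingers measure 118 mm over their backs; the gripper's body (76 mm by 178 mm) begins 60 mm behind the grasp point.
Start: joints at [1.291, 0.32, 1.565, -0, 1.257, -0.02], TCP at [0.148, 0.556, 0.292] pointing down, gripper open.
Joint ranges: [-3.11, 3.11], [-0.84, 2.01], [0.21, 2.61], [-1.34, 4.49], [0.05, 2.63], [-2.56, 2.56]. Speed limits (rad/s): [2.57, 2.57, 3.14, 3.14, 3.14, 3.14].

### API

Orientations are given as a unit quaternion [w, x, y, z].
In Python, from bench import ctrl gives the robot as it stands. The module is installed in compiled form; this text tells all that it offers.
- The arm moves only by the tool send_rows, never from a script. Its argument "increments" is a list of rows, each a list of 7 numbers: the shift along the world's x, y, z in mm, then the turn, a rotation vector about the world's x, y, z in degrees, then the finger opening in mm, from 0 to 91.2. In form: [[dx, dy, dz, ax, ay, az, grip], ...]. A call has 1 to 5 rows; each row is the pose to reach, as a shift and turn from the pose commanded when the call began; what a row does not reach only later rows make up. A row lasts 1/10 s, in which the tool goes at most 50 mm and 8.59 degrees, less where a joint would pass 70% of its speed; a pose out of reach is approached as far as the arm can. A call with a gripper value outside its range is refused whole. The fingers move at their own pace and stop on an object; "grip_force" is the grip in N (left out, the last holds). Time passes only in rows, so rows that repeat a pose let the fingers close. It gives the time, the measured TCP pose, the force and the opening at its end, in the units of the state.
- ctrl.get_obs(): the state, without advancing time (a new reading comes with each control period).
- ctrl.snapshot(name): name is "scene" or "top" or "wrist"; returns (picture, depth): 400x640x3 uint8, blue, green, red; 400x640 float32, m along the optical axis (not along the pixel's ray), 0 where there is no reading.
- ctrl.calibration(name): a dict with "K" (3x3 intrinsics, pixels), "pose" (4x4, takes a point from camera to world coordinates); the wrist camera has in their place "tool_from_camera" (4x4, takes a point from camera to tool coordinates, whose origin is the TCP and whose axes are the flange's). Camera axes: x right, y down, z forward; pixel columns grow to the right and rows downward; lengths in m; the calibration is good to about 2 mm. A picture is of the moment at which its call begins: read the wrist's pose just before it. calibration takes no time and is no camera call.
- ctrl.sign_off(): hands the job in, once; it reports no verdict.
Trained networks look in the newest picture that a camera, given by its name, has taken for a name from the list of things; names that differ only in an ending like _2 or _b are one class to them, and where a whole thing is asked for, a point or a joint stands for the part that bears it (a point fixed in the world has none). Each returns a list of dicts, best first, with "p" (0 to 1); they miss things now and then, are a little off and sometimes report something else, mostly with a low value. They report only what shows in the picture. A call takes as long as a camera call.
- ctrl.trace(target, camera): "mask" (400x640 bool, what is visible of it) and "location" ([row, column] in pixels, amid what is visible of it).
The state is a dict: "time_s": time; "q": joint angles; "joint_velocities": joint speeds; "tau": joint torques, N m; "eef_pos": TCP position; "orientation": TCP orientation; "ft_force": force on the tool from outside, world axes, zero at the start; "wrist_torque": the same for the moment, N m; "gripper_width": finger opening in m.
Only numpy, scipy, OpenCV 4.12 (cv2) and the standard library are available. Lean on these libraries where they do the work, as an engineer would, in place of code of your own. Each camera call takes 0.05 s, during which the arm holds its last target. There are 200 camera calls.

## Working session

There is one attempt and no reset: what is moved stays moved. The work goes in short steps, Python scripts to look and compute and a tool call to move; the robot and the scene stay as the last step left them, time stands still between calls to the robot, and variables do not carry over. Pictures are saved under pics/ and viewed, about 8 in all and at most 12, crops included, and the job is handed in when it is done.

Besides the shell and the picture viewer there is one more tool, called after "Call:" as name(argument=value, ...), one argument or row to a line, values as JSON. send_rows: Moves the arm, as the interface text tells. Its arguments: {"type":"object","properties":{"increments":{"type":"array"},"grip_force":{"type":"number"}},"required":["increments"]}

```bash
mkdir -p pics
cat > h.py <<'E'
import numpy as np, cv2
from bench import ctrl
def world(cam,depth,rc,pose=None):
    c=ctrl.calibration(cam);K=c["K"];P=c["pose"] if pose is None else pose
    rc=np.atleast_2d(rc);r=rc[:,0].astype(int);q=rc[:,1].astype(int);d=depth[r,q]
    p=np.c_[(q-K[0,2])/K[0,0]*d,(r-K[1,2])/K[1,1]*d,d]
    return (p[d>0]@P[:3,:3].T+P[:3,3])
E
python3 - <<'E'
from h import *
print(ctrl.get_obs())
for cam in("top","scene"):
    im,d=ctrl.snapshot(cam);cv2.imwrite(f"pics/{cam}0.png",im);np.save(cam+"0.npy",d)
    for t in("brown_slice_mid","golden_slice_mid","left_grip","right_grip"):
        for o in ctrl.trace(t,cam)[:2]:
            w=world(cam,d,np.argwhere(o["mask"]))
            print(cam,t,round(o["p"],2),o["location"],np.median(w,0).round(4) if len(w) else None, w.max(0).round(3),len(w))
E
```

```text
{'time_s': 0.0, 'q': array([ 1.29100379e+00,  3.20313586e-01,  1.56567004e+00,  1.17333670e-05,
        1.25736723e+00, -2.00114534e-02]), 'joint_velocities': array([ 7.30407658e-05, -1.46320827e-03, -2.42965956e-04,  9.83834180e-04,
       -5.98391053e-04, -2.28668196e-03]), 'tau': array([ 3.08757089e-04, -4.12457550e+01, -2.31978035e+01,  7.28122308e-02,
        4.57224890e-02, -1.41708570e-04]), 'eef_pos': array([0.14760454, 0.55536486, 0.29141118]), 'orientation': array([-1.36803257e-04,  1.29527353e-01,  9.91575460e-01, -8.68412786e-04]), 'ft_force': array([0.03512302, 0.37530405, 0.96184266]), 'wrist_torque': array([ 0.0256322 , -0.03145351, -0.00016594]), 'gripper_width': 0.09103750249209402}
top brown_slice_mid 0.55 [182.2, 314.6] [ 0.5327 -0.1587  0.057 ] [ 0.544 -0.153  0.061] 36
top golden_slice_mid 0.64 [192.7, 353.3] [ 0.5305 -0.2628  0.0564] [ 0.546 -0.244  0.062] 147
top left_grip 0.8 [219.1, 302.5] [ 0.4381 -0.1485  0.0782] [ 0.47  -0.12   0.109] 472
top right_grip 0.66 [227.9, 345.1] [ 0.4309 -0.2551  0.0792] [ 0.459 -0.23   0.109] 443
scene brown_slice_mid 0.69 [212.1, 298.6] [ 0.5266 -0.1571  0.055 ] [ 0.549 -0.138  0.061] 225
scene golden_slice_mid 0.8 [224.1, 357.0] [ 0.527  -0.2681  0.0559] [ 0.57  -0.249  0.06 ] 254
scene left_grip 0.62 [223.8, 268.6] [ 0.4294 -0.1542  0.0788] [ 0.544 -0.097  0.109] 730
scene right_grip 0.58 [243.4, 325.7] [ 0.4213 -0.2621  0.0803] [ 0.459 -0.225  0.108] 775
```

Run:
```python
from h import *
a=cv2.imread("pics/top0.png")[130:270,240:420];b=cv2.imread("pics/scene0.png")[130:330,180:440]
a=cv2.resize(a,None,fx=3,fy=3,interpolation=2);b=cv2.resize(b,(546,420),interpolation=2)
cv2.imwrite("pics/v1.png",cv2.resize(np.hstack([a[:, :]  , b]),(800,309)) if 0 else cv2.resize(np.vstack([a,cv2.resize(b,(540,415))]),(516,800))[:800])
for cam in("top","scene"):
    d=np.load(cam+"0.npy");w=world(cam,d,np.argwhere(d>0))
    w=w[(w[:,2]>.1)&(w[:,2]<.115)&(abs(w[:,0]-.435)<.06)]
    for y in(-.15,-.257):
        s=w[abs(w[:,1]-y)<.045]; (c,sz,an)=cv2.minAreaRect(s[:,:2].astype(np.float32)*1000)
        u,S,v=np.linalg.svd(s[:,:2]-s[:,:2].mean(0)); print(cam,len(s),s.mean(0).round(4),c,sz,an,"axis",v[0],np.median(s[:,2]))
```

```text
top 169 [ 0.439  -0.1467  0.1047] (439.25360107421875, -146.660400390625) (47.00171661376953, 17.748920440673828) 31.524639129638672 axis [-0.85620293 -0.51663966] 0.10474183600689502
top 177 [ 0.4326 -0.2562  0.1047] (433.2259521484375, -256.2813415527344) (48.03521728515625, 18.035011291503906) 31.15190887451172 axis [-0.85553231 -0.51774942] 0.10463146593015082
scene 202 [ 0.4351 -0.1503  0.1057] (437.829833984375, -148.57620239257812) (50.18391799926758, 17.89299964904785) 31.541898727416992 axis [-0.85006697 -0.52667462] 0.10603012125210953
scene 243 [ 0.429  -0.2591  0.1052] (431.78271484375, -257.9804992675781) (48.578460693359375, 18.34776496887207) 32.28348159790039 axis [-0.84057397 -0.54169677] 0.10566821257139353
```

View pics/v1.png

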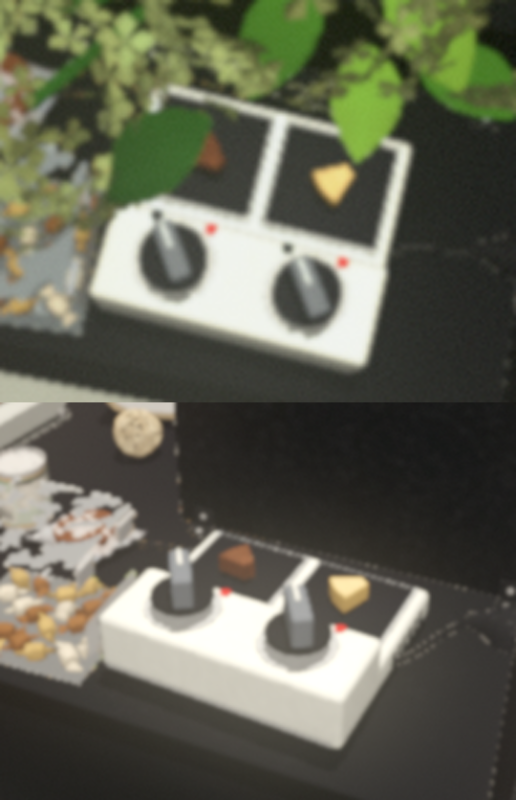

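The scene picture shows the brown slice behind the left knob (golden behind the right), and both pointers sit at the black dots. Before moving, I'll check heights along the path: the leaves seen from the top, and the bin.

Run:
```python
from h import *
for cam in("top","scene"):
    d=np.load(cam+"0.npy");w=world(cam,d,np.argwhere(d>0)); print(cam)
    for y in np.arange(.6,-.4,-.05):
        print("%.2f"%y,[round(float(s.max()),2) if len(s:=w[(abs(w[:,0]-x-.025)<.025)&(abs(w[:,1]-y+.025)<.025)][:,2])else None for x in np.arange(.1,.7,.05)])
```

```text
top
0.60 [-0.83, -0.83, -0.83, -0.83, -0.83, -0.83, None, None, None, None, None, None]
0.55 [-0.83, -0.83, -0.83, -0.83, -0.83, -0.83, None, None, None, None, None, None]
0.50 [-0.83, -0.83, -0.83, -0.83, -0.83, -0.83, None, None, None, None, None, None]
0.45 [-0.83, -0.83, -0.83, -0.83, -0.83, 0.0, 0.0, 0.0, 0.0, 0.0, 0.0, 0.0]
0.40 [-0.83, -0.83, -0.83, -0.83, -0.83, 0.01, 0.06, 0.06, 0.0, 0.01, 0.01, 0.01]
0.35 [-0.83, -0.83, -0.83, -0.83, -0.83, 0.01, 0.01, 0.08, 0.09, None, None, None]
0.30 [-0.83, -0.83, -0.83, -0.83, -0.83, 0.0, 0.0, 0.08, 0.1, 0.12, 0.14, 0.16]
0.25 [-0.83, -0.83, -0.83, -0.83, -0.83, 0.02, 0.0, 0.02, 0.05, 0.05, 0.05, 0.15]
0.20 [0.0, 0.0, -0.83, -0.83, -0.83, 0.11, 0.12, 0.47, 0.49, 0.5, 0.0, 0.0]
0.15 [0.01, 0.0, -0.83, -0.83, -0.83, 0.1, 0.11, 0.5, 0.52, 0.51, 0.48, 0.45]
0.10 [0.01, 0.0, -0.83, -0.83, -0.82, 0.12, 0.5, 0.52, 0.53, 0.51, 0.49, 0.4]
0.05 [0.16, 0.0, -0.83, -0.83, -0.83, 0.12, 0.54, 0.54, 0.54, 0.54, 0.53, 0.47]
-0.00 [0.01, 0.0, -0.83, -0.83, -0.83, 0.52, 0.53, 0.63, 0.63, 0.58, 0.48, 0.47]
-0.05 [0.01, 0.0, -0.83, -0.83, -0.83, 0.53, 0.5
[... 1363 characters left out ...]
0.25]
0.05 [0.01, -0.0, None, None, -0.01, 0.12, 0.42, 0.12, 0.4, 0.25, 0.25, 0.25]
-0.00 [0.01, -0.0, None, None, -0.0, 0.44, 0.43, 0.43, 0.11, 0.25, 0.31, 0.32]
-0.05 [0.01, -0.0, None, None, -0.0, 0.45, 0.43, 0.43, 0.4, 0.25, 0.32, 0.32]
-0.10 [0.0, -0.0, None, None, -0.0, 0.45, 0.44, 0.43, 0.4, 0.25, 0.32, 0.39]
-0.15 [0.0, -0.0, None, None, -0.0, 0.45, 0.45, 0.43, 0.4, 0.42, 0.41, 0.39]
-0.20 [None, None, None, None, 0.0, 0.07, 0.11, 0.41, 0.4, 0.42, 0.41, 0.4]
-0.25 [None, None, None, None, 0.0, 0.06, 0.4, 0.44, 0.44, 0.4, 0.41, 0.4]
-0.30 [None, None, None, None, -0.0, 0.06, 0.06, 0.45, 0.42, 0.25, 0.38, 0.41]
-0.35 [None, None, None, None, -0.0, 0.0, 0.0, 0.1, 0.44, 0.43, 0.42, 0.42]
```

View pics/scene0.png

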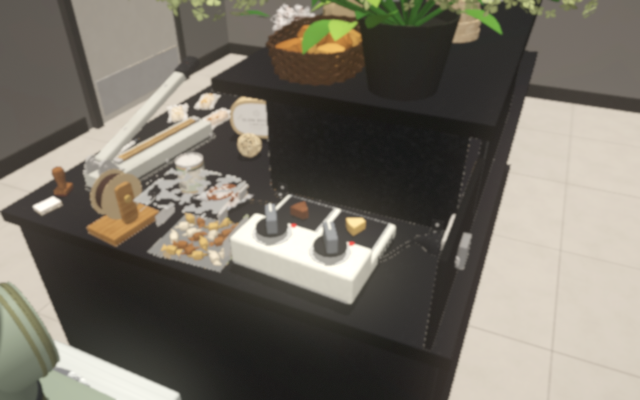

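The scene picture shows a plant on the shelf with leaves overhanging at z > 0.4, and a bin about 0.12 high. The brown slice is at (300,210), behind the left knob. I'll come in low (TCP about 0.23), from the front.

Call:
send_rows(
  increments=[
    [9, -20, -4, 0, 0, -4, 45],
    [27, -63, -8, 0, 0, -12, 45],
    [45, -106, -12, 0, 0, -20, 45],
    [63, -149, -16, 0, 0, -28, 45],
    [81, -192, -20, 0, 0, -36, 45],
  ],
  grip_force=40,
)

```text
time_s: 1.0
eef_pos: [0.229, 0.3621, 0.2722]
orientation: [0.0, 0.432, 0.902, 0.0]
ft_force: [1.1, 0.3, 0.5]
gripper_width: 0.0541
```

Call:
send_rows(
  increments=[
    [18, -43, -4, 0, 0, -8, 45],
    [36, -86, -8, 0, 0, -16, 45],
    [54, -129, -12, 0, 0, -24, 45],
    [72, -172, -16, 0, 0, -32, 45],
    [90, -215, -20, 0, 0, -40, 45],
  ],
)

```text
time_s: 1.5
eef_pos: [0.319, 0.147, 0.2525]
orientation: [0.0, 0.714, 0.7, 0.001]
ft_force: [1.4, 0.2, -0.1]
gripper_width: 0.045
```

Call:
send_rows(
  increments=[
    [18, -43, -4, 0, 0, -8, 45],
    [36, -86, -8, 0, 0, -16, 45],
    [54, -129, -12, 0, 0, -24, 45],
    [72, -172, -16, 0, 0, -32, 45],
    [90, -215, -20, 0, 0, -40, 45],
  ],
)

```text
time_s: 2.0
eef_pos: [0.4092, -0.0684, 0.2325]
orientation: [0.0, 0.911, 0.413, 0.001]
ft_force: [1.5, 0.7, 0.5]
gripper_width: 0.0455
```

Call:
send_rows(
  increments=[
    [10, -30, 0, 0, 0, -6, 45],
    [20, -60, 0, 0, 0, -12, 45],
    [29, -79, 0, 0, 0, -17.5, 45],
    [29, -79, 0, 0, 0, -17.5, 45],
  ],
)

```text
time_s: 2.4
eef_pos: [0.4389, -0.1474, 0.2324]
orientation: [0.001, 0.963, 0.271, 0.001]
ft_force: [-0.1, 0.9, -0.2]
gripper_width: 0.0451
```

Run:
```python
from h import *
from scipy.spatial.transform import Rotation as R
o=ctrl.get_obs();im,d=ctrl.snapshot("wrist")
q=o["orientation"];T=np.eye(4);T[:3,:3]=R.from_quat(np.r_[q[1:],q[0]]).as_matrix();T[:3,3]=o["eef_pos"]
P=T@ctrl.calibration("wrist")["tool_from_camera"]
print(o["eef_pos"],o["q"],"jaw",np.degrees(np.arctan2(T[1,1],T[0,1])),T[:3,2],o["ft_force"])
cv2.imwrite("pics/wrist1.png",im)
w=world("wrist",d,np.argwhere(d>0),P)
s=w[(w[:,2]>.1)&(w[:,2]<.115)&(abs(w[:,0]-.4385)<.04)&(abs(w[:,1]+.1475)<.04)]
print(len(s))
if len(s)>50:
    print(cv2.minAreaRect(s[:,:2].astype(np.float32)*1000),np.median(s[:,2])); print(np.linalg.svd(s[:,:2]-s[:,:2].mean(0),full_matrices=False)[2][0])
```

```text
[ 0.43888777 -0.1474177   0.23237495] [-3.48665984e-01  1.94612881e-01  1.90227463e+00 -4.67496593e-04
  1.04299438e+00  6.73962352e-01] jaw -58.578851525031304 [ 1.46988442e-03 -9.64063978e-04 -9.99998455e-01] [-0.10426984  0.90632471 -0.24421822]
1566
((437.3614807128906, -147.0121612548828), (47.423858642578125, 18.017702102661133), 30.89882469177246) 0.10726682750494168
[-0.85379382 -0.52061129]
```

View pics/wrist1.png

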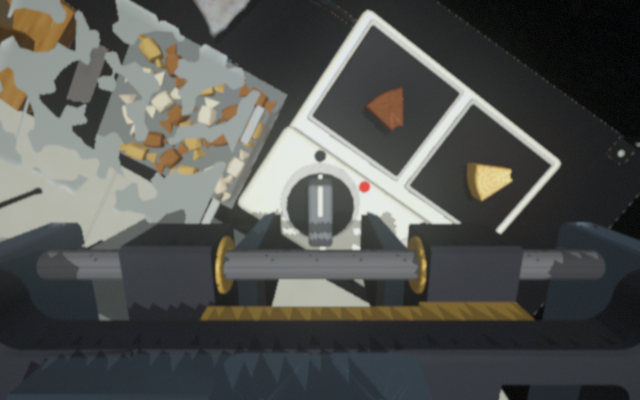

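Centre is confirmed at (437.5, -147.0) with the bar at 31°. The picture shows the bar at (320,205), upright between the fingers, black dot at (320,157), red dot at (364,187) and the brown slice at (388,108). Next I'll descend and close.

Call:
send_rows(
  increments=[
    [-1, 0, -20, 0, 0, 0, 36],
    [-1, 0, -40, 0, 0, 0, 36],
    [-1, 0, -60, 0, 0, 0, 36],
    [-1, 0, -68, 0, 0, 0, 36],
    [-1, 0, -72, 0, 0, 0, 36],
  ],
)

```text
time_s: 2.95
eef_pos: [0.4362, -0.1444, 0.1598]
orientation: [-0.0, 0.962, 0.273, -0.001]
ft_force: [-0.4, -0.5, -0.0]
gripper_width: 0.036
```

Call:
send_rows(
  increments=[
    [0, 0, 0, 0, 0, 0, 36],
    [0, 0, 0, 0, 0, 0, 14],
    [0, 0, 0, 0, 0, 0, 14],
    [0, 0, 0, 0, 0, 0, 14],
    [0, 0, 0, 0, 0, 0, 14],
  ],
  grip_force=40,
)

```text
time_s: 3.45
eef_pos: [0.4381, -0.1469, 0.1611]
orientation: [0.003, 0.962, 0.273, 0.001]
ft_force: [1.0, -6.4, -2.0]
gripper_width: 0.0179
```

Call:
send_rows(
  increments=[
    [0, 0, -2, 0, 0, 0, 14],
    [0, 0, -4, 0, 0, 0, 14],
    [0, 0, -6, 0, 0, 0, 14],
    [0, 0, -8, 0, 0, 0, 14],
    [0, 0, -9, 0, 0, 0, 14],
  ],
)

```text
time_s: 3.95
eef_pos: [0.4381, -0.1469, 0.1531]
orientation: [0.003, 0.962, 0.273, 0.002]
ft_force: [-1.4, -4.6, 8.0]
gripper_width: 0.0179
```

Call:
send_rows(
  increments=[
    [0, 0, 0, 0, 0, 0, 14],
    [0, 0, 0, 0, 0, 0, 14],
  ],
)

```text
time_s: 4.15
eef_pos: [0.4381, -0.1469, 0.1532]
orientation: [0.003, 0.962, 0.273, 0.002]
ft_force: [-0.8, -4.1, 8.6]
gripper_width: 0.0179
```

Fully down at about 8 mm with about 10 N. Next I'll turn clockwise while holding it down.

Call:
send_rows(
  increments=[
    [0, 0, -1, 0, 0, -5, 14],
    [0, 0, -1, 0, 0, -11, 14],
    [0, 0, -1, 0, 0, -17, 14],
    [0, 0, -1, 0, 0, -23, 14],
    [0, 0, -1, 0, 0, -29, 14],
  ],
)

```text
time_s: 4.65
eef_pos: [0.4382, -0.147, 0.153]
orientation: [0.002, 1.0, 0.021, 0.002]
ft_force: [-2.1, -5.2, 14.8]
gripper_width: 0.0177
```

Call:
send_rows(
  increments=[
    [0, 0, 0, 0, 0, -6, 14],
    [0, 0, 0, 0, 0, -12, 14],
    [0, 0, 0, 0, 0, -18, 14],
    [0, 0, 0, 0, 0, -24, 14],
    [0, 0, 0, 0, 0, -30, 14],
  ],
)

```text
time_s: 5.15
eef_pos: [0.4382, -0.1471, 0.153]
orientation: [0.002, 0.971, -0.238, 0.003]
ft_force: [-2.8, -5.0, 13.8]
gripper_width: 0.0177
```

Call:
send_rows(
  increments=[
    [0, 0, 0, 0, 0, -5, 14],
    [0, 0, 0, 0, 0, -10, 14],
    [0, 0, 0, 0, 0, -12, 14],
    [0, 0, 0, 0, 0, -12, 14],
  ],
)

```text
time_s: 5.55
eef_pos: [0.4382, -0.1471, 0.153]
orientation: [0.001, 0.942, -0.337, 0.003]
ft_force: [-3.7, -4.9, 14.3]
gripper_width: 0.0176
```

Turned about 71°. I'll ease up with the spring, then open and retreat straight up.

Call:
send_rows(
  increments=[
    [0, 0, 3, 0, 0, 0, 14],
    [0, 0, 6, 0, 0, 0, 14],
    [0, 0, 9, 0, 0, 0, 14],
    [0, 0, 9, 0, 0, 0, 36],
    [0, 0, 9, 0, 0, 0, 36],
  ],
)

```text
time_s: 6.05
eef_pos: [0.4366, -0.1452, 0.1595]
orientation: [-0.0, 0.941, -0.337, 0.0]
ft_force: [-0.8, 0.7, 0.5]
gripper_width: 0.0309
```

Call:
send_rows(
  increments=[
    [0, 0, 0, 0, 0, 0, 36],
    [0, 0, 0, 0, 0, 0, 36],
  ],
)

```text
time_s: 6.25
eef_pos: [0.4365, -0.1451, 0.159]
orientation: [-0.0, 0.942, -0.337, -0.0]
ft_force: [0.4, -0.0, 0.1]
gripper_width: 0.0359
```

Call:
send_rows(
  increments=[
    [0, 0, 10, 0, 0, 0, 36],
    [0, 0, 25, 0, 0, 0, 36],
    [0, 0, 45, 0, 0, 0, 36],
    [0, 0, 70, 0, 0, 0, 36],
    [0, 0, 75, 0, 0, 0, 36],
  ],
)

```text
time_s: 6.75
eef_pos: [0.4381, -0.1457, 0.2372]
orientation: [0.0, 0.942, -0.337, 0.003]
ft_force: [0.8, 0.9, -0.3]
gripper_width: 0.036
```

Call:
send_rows(
  increments=[
    [-15, 15, 0, 0, 0, 0, 36],
    [-40, 40, 0, 0, 0, 0, 36],
    [-70, 70, 0, 0, 0, 0, 36],
    [-90, 100, 0, 0, 0, 0, 36],
    [-90, 100, 0, 0, 0, 0, 36],
  ],
)

```text
time_s: 7.25
eef_pos: [0.3432, -0.043, 0.2336]
orientation: [-0.0, 0.942, -0.336, -0.002]
ft_force: [-0.6, -0.9, -0.1]
gripper_width: 0.0362
```

Run:
```python
from h import *
o=ctrl.get_obs();print(o["time_s"],o["eef_pos"],o["ft_force"])
for cam in("top","scene"):
    im,d=ctrl.snapshot(cam);cv2.imwrite(f"pics/{cam}2.png",im)
    w=world(cam,d,np.argwhere(d>0));w=w[(w[:,2]>.098)&(w[:,2]<.115)&(abs(w[:,0]-.435)<.04)]
    for y in(-.147,-.257):
        s=w[abs(w[:,1]-y)<.035]
        if len(s)>30: print(cam,len(s),cv2.minAreaRect(s[:,:2].astype(np.float32)*1000),np.median(s[:,2]))
    for t in("brown_slice_mid","golden_slice_mid"):
        for q in ctrl.trace(t,cam)[:1]: print(t,q["location"],np.median(world(cam,d,np.argwhere(q["mask"])),0).round(4))
    if cam=="scene": cv2.imwrite("pics/v2.png",cv2.resize(im[130:330,180:440],None,fx=2.5,fy=2.5))
```

```text
7.25 [ 0.34316903 -0.04299921  0.23356337] [-0.55000787 -0.90271308 -0.12519615]
top 179 ((439.3736572265625, -146.5764617919922), (18.13475799560547, 47.50868225097656), 49.46173095703125) 0.10471634963290322
top 181 ((433.27337646484375, -256.01580810546875), (47.85912322998047, 18.088773727416992), 31.98848533630371) 0.10473913321310258
brown_slice_mid [183.9, 316.1] [ 0.5321 -0.1586  0.057 ]
scene 270 ((438.2452087402344, -148.1011962890625), (20.348737716674805, 47.286529541015625), 51.03634262084961) 0.10519568932118462
scene 261 ((431.5593566894531, -257.90667724609375), (50.32560348510742, 18.159250259399414), 32.45695877075195) 0.10571028150199568
brown_slice_mid [210.1, 298.7] [ 0.5267 -0.157   0.0553]
golden_slice_mid [223.4, 356.1] [ 0.5263 -0.268   0.0562]
```

View pics/v2.png

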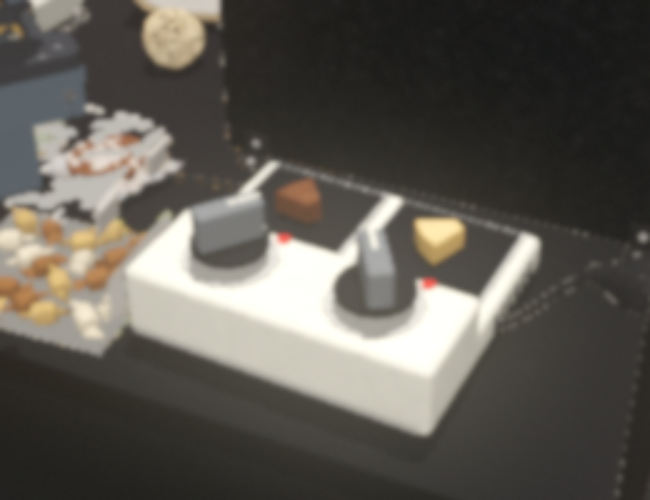

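The left bar at (230,222) now points at the red dot (285,238), turned about 72° and back at full height. The right knob and both slices haven't moved.

```bash
python3 -c "
from bench import ctrl
print(ctrl.sign_off())"
```

```text
the job is handed in; nothing more can be done
None
```

I switched on the left warming plate, the one with the brown slice, and handed the job in at about 7.5 s; the hand-in gave no verdict. I gripped the left knob's bar and pushed it fully down (about 8 mm, about 10 N). Then I turned it clockwise about 71°, let it spring up, opened the gripper and moved clear.

| Last check | Result |
|---|---|
| Left knob turn | about 72° from the top camera, 70.5° from the scene camera (57° needed) |
| Left knob height | bar top at its starting height, so sprung back up |
| Right knob | within 1° of its starting angle, and up |
| Brown slice | moved less than 1 mm, from both cameras |
| Golden slice | moved less than 1 mm, from the scene camera only |
| Robot | clear of the knobs, with wrist forces of about 1 N or less |

The final top picture gave no detection of the golden slice, so only the scene camera confirms its position. The two cameras disagree by 1–2 mm on knob positions and by 5–6 mm on the brown slice's position in x, but each agrees with its own earlier reading.

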